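# Post a spent pressure vessel through the check flap

## Task

Put the spent pressure vessel away: lift it out of its cradle by its round body, lay it flat on the white loading runway, lined up with the flap and with its stem trailing away from the flap, and let go of it there with the flap still shut. Then take it again by the stem and push it through the flap until it tips over the edge and, once let go, slides right down to the stop, with the flap falling shut behind it. Do not disturb the other loose things on the bench.

Things in the scene. Friction and masses are not known exactly. Their poses are not given: they have to be found in the camera images.
- vessel: Loose steel pressure vessel, 0.6 kg, lying along its x. Round body 44 mm across, 96 mm long, a 44 x 44 x 14 mm square flange at each end, and a stem beyond the -x flange. Origin on the underside, midway between the flanges; z up, axis 22 mm above the underside. Balances some 2 mm towards the stem. Starts in the cradle, underside 12 mm above the table.
- stem (a point): Middle of the vessel's round stem (20 mm across, 40 mm long, on the vessel's axis), 84 mm from the vessel's origin towards its -x and 22 mm above its underside: where to take it for the push. Axes as the vessel.
- cradle: Fixed black plastic cradle, 190 x 100 mm plate 12 mm thick, x, y origin and axes as the vessel at the start, origin on the table. Two cheeks 46 mm high, 49 mm apart, each 12 mm thick, flank the stem and rear flange from 47 to 107 mm towards -x: fingers fit only around the round body. A 26 mm high ledge stands before the front flange. The vessel lifts straight out.
- station: Fixed loading station. Origin on the table under the crest, the edge where the level runway ends and the chute begins; +x the push direction, y across, z up. Runway: white slippery deck 110 mm above the table, 212 mm long on the -x side of the crest, 100 mm wide, open above. The chute beyond +x lies inside a clear hood.
- crest (a point): Middle of the crest: end of the runway, on its top surface, 110 mm above the station's origin; axes as the station. Beyond it the slippery chute falls at 22 degrees: a vessel whose balance point is 10 mm or more past the crest tips and slides down by itself once let go.
- portal (a point): Middle of the top edge of the steel portal around the flap, on its outer face: 10 mm before the crest (station x) and 85 mm above the runway. Portal 110 mm wide over all, opening 58 mm wide and 66 mm high; the hood behind is as high and runs 227 mm past the crest. Keep the gripper's body in front. Guide plates 22 mm high flare out over the last 36 mm of runway.
- stop (a point): Foot of the chute, where the rubber stop meets it, 215 mm down the slope from the crest; a vessel against it has its origin about 150 mm beyond the crest in the station's x, tilted down 22 degrees.
- flap (a joint): Hinge of the thin steel flap (61 mm wide, 64 mm long, 70 g) just behind the portal opening, hinged along its top edge 69 mm above the runway, 7 mm beyond the crest. 0 = hanging shut; grows as it swings inward (station +x), up to 1.45 rad. Opens inward only, falls shut by its own weight, yields to about 1 N.
- flap_edge (a point): Middle of the flap's free lower edge, 64 mm from its hinge line, 5 mm above the runway when shut.
- bottle: Loose bystander: clear glass bottle with blue cap, 70 mm across, 130 mm high, origin under its centre.
- jar: Loose bystander: amber jar, 60 mm across, 70 mm high, origin under its centre.
- beaker: Loose bystander: glass beaker, 64 mm across, 80 mm high, origin under its centre.
- short_vessel: Loose bystander: short steel vessel standing upright, 52 mm across, 100 mm high, without square flanges; origin under its centre.
- wrench: Loose bystander: wrench lying flat, origin under its middle.
- screwdriver: Loose bystander: screwdriver lying flat, origin under its middle.
- tee: Loose bystander: brass tee fitting about 85 x 30 x 45 mm, origin under its centre.
Things that resemble listed ones, but are neither listed nor needed, are in the scene too. What is shaped like the vessel but red is not meant.

How it is judged:
On the way, in this order (a step that is already met when the one before it is completed fails the run):
1. the vessel lies flat on the runway in front of the shut flap, lined up, its stem trailing, and is let go (x of vessel in the frame of station between -0.16 and -0.055 m and y of vessel in the frame of station between -0.03 and 0.03 m and z of vessel in the frame of station between 0.104 and 0.116 m and x of stem in the frame of station below -0.13 m and angle between the x axis of vessel and the x axis of station, either way round below 0.2 rad and contact force between the fingers and vessel below 0.1 N and linear speed of vessel below 0.02 m/s and value of joint flap below 0.1 rad), for 0.3 s.
2. held at the stem, the vessel is pushed along the runway and swings the flap open (value of joint flap above 0.5 rad and contact force between the fingers and vessel above 1 N and distance between the grasp point and stem below 0.035 m and z of vessel in the frame of station between 0.09 and 0.125 m and x of vessel in the frame of station between -0.055 and 0.06 m), for 0.1 s.
At the end, for the whole second after the job is handed in: The vessel lies at rest at the foot of the chute (origin 130 to 170 mm beyond the crest, within 30 mm of the station's middle line, less than 70 mm above the table) and the flap hangs shut within 0.08 rad (x of vessel in the frame of station between 0.13 and 0.17 m and y of vessel in the frame of station between -0.03 and 0.03 m and z of vessel in the frame of station below 0.07 m and value of joint flap below 0.08 rad and linear speed of vessel below 0.02 m/s); the robot touches nothing.
It fails at once if a loose bystander is shifted by more than 30 mm (distance of any of bottle, jar, beaker, short_vessel, wrench, screwdriver, tee from where it was at the start of the episode above 0.03 m).
It also fails if it takes over 46 s, if anything falls off the work surface, if the arm or the gripper's body presses on something with over 40 N, if the wrist force passes 120 N, or if a joint passes its speed limit or range.

## Robot

A 7-joint arm with a two-finger parallel gripper is mounted at the origin on the work surface. World frame = base frame: x ahead of the robot, y to its left, z up, the work surface at z = 0. Lengths are in m, angles in rad, forces in N, time in s.
With the tool pointing down it reaches from about 0.35 to 0.9 m from the base axis. Payload 8.1 kg.
Tool frame: the origin (TCP) lies at the very end of the fingers, on their centre line; the grasp point (between the pads) lies grip_point_offset behind it (grip_point_offset is the distance from the TCP to the grasp point, in m); z points along the fingers, y is the direction in which the jaws open and shut (so a half turn about z gives the same grasp; the last joint's range is limited). The gripper opens to 92 mm and grips with 3 to 60 N. Pads are 19 mm wide; open, the fingers measure 130 mm over their backs; the gripper's body (75 mm by 190 mm) begins 47 mm behind the grasp point.
Start: joints at [-0.103, 0.434, 0.025, 1.573, -0.012, 1.134, -0.075], TCP at [0.625, -0, 0.227] pointing down, gripper open.
Joint ranges: [-2.62, 2.62], [-0.44, 2.09], [-1.27, 1.32], [0.08, 2.57], [-1.32, 4.46], [0.12, 2], [-2.74, 2.74]. Speed limits (rad/s): [2.22, 2.22, 3.01, 3.01, 3.14, 3.14, 3.14].

## Interface

Orientations are given as a rotation vector (axis times angle).
In Python, from cell import * gives the robot as it stands.
- The arm moves only by the tool drive_tool, never from a script. Its argument "increments" is a list of rows, each an object of numbers: "grip": the gripper's target within -1 to 1 (shut at 1, half-way at 0, fully open at -1); "tx", "ty", "tz": the shift along the world's x, y, z normalised to -1 to 1, where 1 is 400 mm; "turn": the turn about the world's z normalised to -1 to 1, where 1 is 60 degrees. In form: [{"grip": .., "tx": .., "ty": .., "tz": .., "turn": ..}, ...]. A call has 1 to 20 rows; each row is the pose to reach, as a shift and turn from the pose measured when the call began; what a row does not reach only later rows make up. A row lasts 1/10 s, in which the tool goes at most 50 mm and 8.59 degrees, less where a joint would pass 70% of its speed; a pose out of reach is approached as far as the arm can. A call with a number of a shift or a turn outside -1 to 1 is refused whole. A call with a gripper value outside its range is refused whole. The fingers move at their own pace and stop on an object; "newtons" is the grip in N (left out, the last holds). Time passes only in rows, so rows that repeat a pose let the fingers close. It gives the time, the measured TCP pose, the force and the opening at its end, in the units of the state.
- observe(): the state, without advancing time (a new reading comes with each control period).
- get_image(name): name is "scene" or "side" or "wrist"; returns the picture (420x560x3 uint8, red, green, blue); there is no depth.
- camera_info(name): a dict with "fx", "fy", "cx", "cy" (pixels), "eye" and "rotation" of the camera in the world; the wrist camera has in their place "hand_eye" (4x4, takes a point from camera to tool coordinates, whose origin is the TCP and whose axes are the flange's). Camera axes: x right, y down, z forward; pixel columns grow to the right and rows downward; lengths in m; the calibration is good to about 2 mm. A picture is of the moment at which its call begins: read the wrist's pose just before it. camera_info takes no time and is no camera call.
- sign_off(): hands the job in, once; it reports no verdict.
The state is a dict: "clock": time; "joints": joint angles; "dq": joint speeds; "joint_efforts": joint torques, N m; "position": TCP position; "ee_rot": TCP orientation; "force": force on the tool from outside, world axes, zero at the start; "ft_torque": the same for the moment, N m; "width": opening from 0.0 (shut) to 1.0 (fully open).
Only numpy, scipy, OpenCV 4.12 (cv2) and the standard library are available. Lean on these libraries where they do the work, as an engineer would, in place of code of your own. Each camera call takes 0.05 s, during which the arm holds its last target. There are 200 camera calls.

## Working session

There is one attempt and no reset: what is moved stays moved. The work goes in short steps, Python scripts to look and compute and a tool call to move; the robot and the scene stay as the last step left them, time stands still between calls to the robot, and variables do not carry over. Pictures are saved under pics/ and viewed, about 8 in all and at most 12, crops included, and the job is handed in when it is done.

Besides the shell and the picture viewer there is one more tool, called by a JSON object that holds its "api" and its "payload". drive_tool: Moves the arm, as the interface text tells. Its arguments: {"type":"object","properties":{"increments":{"type":"array","items":{"type":"object","properties":{"grip":{"type":"number"},"tx":{"type":"number"},"ty":{"type":"number"},"tz":{"type":"number"},"turn":{"type":"number"}}}},"newtons":{"type":"number"}},"required":["increments"]}

```bash
ls; mkdir -p pics
python3 - <<'E'
from cell import *
import cv2
o=observe();print(o)
for n in("scene","side","wrist"):
    im=get_image(n);cv2.imwrite(f"pics/{n}0.png",im[:,:,::-1]);print(n,camera_info(n))
E
```

```text
pics
{'clock': 0.0, 'joints': array([-0.10260002,  0.43519959,  0.02498605,  1.57413095, -0.01157444,
        1.13395251, -0.07509028]), 'dq': array([ 2.41381575e-04, -3.26386799e-04, -1.62687937e-03,  1.91845754e-05,
        1.21356895e-03, -7.19610096e-04,  7.84690286e-04]), 'joint_efforts': array([ 3.89017032e-04, -6.67853522e+01,  9.84863900e-01, -3.14464223e+01,
       -6.05165795e-02,  4.27553023e-02,  1.12382318e-04]), 'position': array([ 6.24487517e-01, -7.39220262e-05,  2.25946556e-01]), 'ee_rot': array([-2.22082535e+00, -2.22068890e+00,  1.89380195e-03]), 'force': array([0.46669053, 0.68462092, 0.80393192]), 'ft_torque': array([ 0.0158431 ,  0.02396171, -0.01144668]), 'width': 0.9955780498801523}
scene {'fx': 534.5497925994111, 'fy': 534.5497925994111, 'cx': 283.59454991749794, 'cy': 209.0534564214347, 'eye': array([1.27508325, 0.89155573, 1.29078386]), 'rotation': array([-0.90318736, -2.49368453,  1.12745397])}
side {'fx': 386.73121928414133, 'fy': 386.73121928414133, 'cx': 279.21401088933334, 'cy': 205.7306672857092, 'eye': array([ 0.29103058, -0.77190394,  0.83508967]), 'rotation': array([-2.34514692,  0.37656584, -0.12429746])}
wrist {'fx': 315.4536370380656, 'fy': 315.4536370380656, 'cx': 282.2050922441806, 'cy': 205.58213835459074, 'hand_eye': array([[ 2.30632347e-05, -9.52195319e-01, -3.05489893e-01,
         8.25164218e-02],
       [ 9.99999999e-01,  3.38374598e-05, -2.99736138e-05,
         5.46616614e-04],
       [ 3.88777368e-05, -3.05489892e-01,  9.52195318e-01,
        -1.58143497e-01],
       [ 0.00000000e+00,  0.00000000e+00,  0.00000000e+00,
         1.00000000e+00]])}
```

View pics/scene0.png

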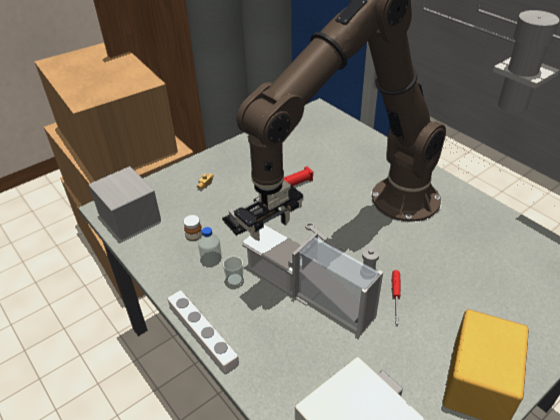

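View pics/side0.png

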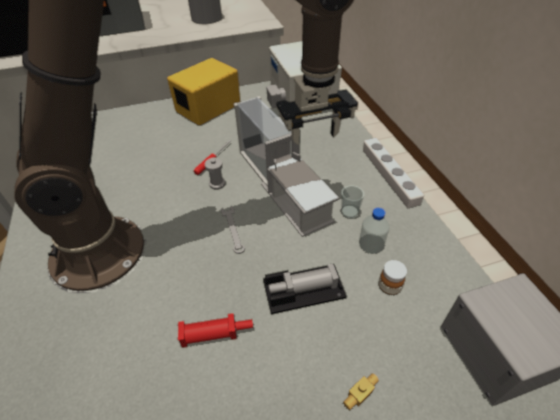

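Candidates for the vessel in the side view are the steel one in the black cradle (308,282), the red one (215,329), and the short upright one (215,172). The steel one in the cradle fits because it has square flanges and a cradle and is not red. I'll confirm it in one enlarged crop.

```bash
cat > h.py <<'E'
import numpy as np, cv2
from scipy.spatial.transform import Rotation as R
from cell import *
def ray(n,px,pose=None):
    c=camera_info(n); px=np.atleast_2d(np.array(px,float))
    d=np.c_[(px[:,0]-c['cx'])/c['fx'],(px[:,1]-c['cy'])/c['fy'],np.ones(len(px))]
    if n=='wrist':
        H=c['hand_eye']; T=R.from_rotvec(pose['ee_rot']).as_matrix()
        return pose['position']+T@H[:3,3], d@(T@H[:3,:3]).T
    return np.array(c['eye']), d@R.from_rotvec(c['rotation']).as_matrix().T
def onz(n,px,z,pose=None):
    e,d=ray(n,px,pose); return e+d*((z-e[2])/d[:,2])[:,None]
def proj(n,P,pose=None):
    c=camera_info(n);P=np.atleast_2d(P)
    if n=='wrist':
        H=c['hand_eye']; T=R.from_rotvec(pose['ee_rot']).as_matrix()
        e=pose['position']+T@H[:3,3];M=T@H[:3,:3]
    else: e=np.array(c['eye']);M=R.from_rotvec(c['rotation']).as_matrix()
    q=(P-e)@M; return np.c_[c['fx']*q[:,0]/q[:,2]+c['cx'],c['fy']*q[:,1]/q[:,2]+c['cy']]
E
python3 - <<'E'
from h import *
a=cv2.imread('pics/side0.png')[85:325,230:395];b=cv2.imread('pics/scene0.png')[210:340,230:390]
a=cv2.resize(a,None,fx=2.4,fy=2.4,interpolation=cv2.INTER_CUBIC);b=cv2.resize(b,None,fx=2.4,fy=2.4,interpolation=cv2.INTER_CUBIC)
o=np.zeros((576,790,3),np.uint8);o[:,:a.shape[1]]=a;o[:b.shape[0],400:400+b.shape[1]]=b
cv2.imwrite('pics/c1.png',o)
im=cv2.imread('pics/side0.png');m=(im.max(2)<50).astype(np.uint8);m[:240]=0;m[320:]=0;m[:,:255]=0;m[:,355:]=0
m=cv2.morphologyEx(m,cv2.MORPH_CLOSE,np.ones((3,3)))
cs=max(cv2.findContours(m,0,2)[0],key=cv2.contourArea);print(cv2.contourArea(cs),cv2.approxPolyDP(cv2.convexHull(cs),3,True)[:,0].tolist())
E
```

```text
1300.5 [[264, 279], [282, 273], [338, 280], [345, 297], [272, 313]]
```

View pics/c1.png

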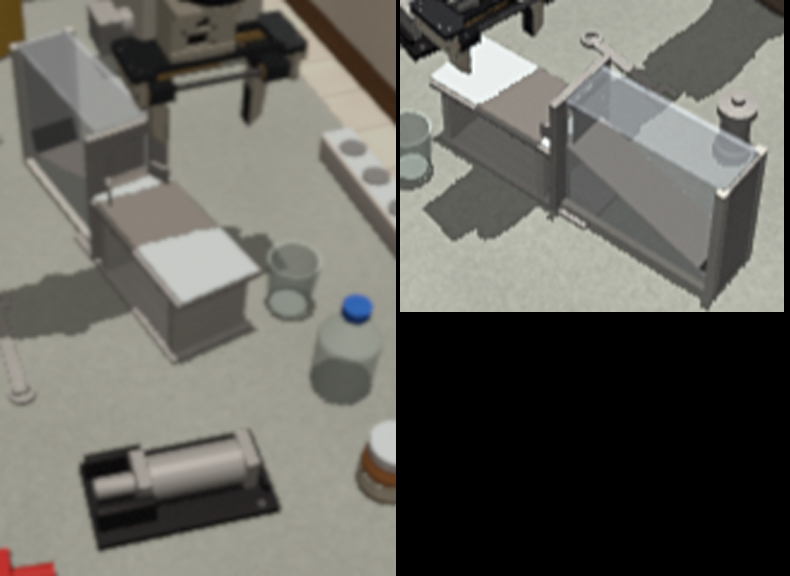

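The crop shows the steel vessel with square flanges in the black cradle, stem to the left at crop (112,487). The white runway's end corners are at crop (176,300) and (261,268), and the flap end is at the upper left.

Run:
```python
from h import *
def s(p,z): 
    p=np.array(p,float)/2.4+[230,85]; return onz('side',p,z).round(4)
print('plate NL,NR,FR',s([(100,545),(278,506),(256,431)],.012))
print('rear flange top L, front flange top',s([(138,455),(243,436)],.056))
P=s([(176,300),(261,268),(100,198),(165,175)],.110);print('runway',P,np.linalg.norm(P[0]-P[1]),np.linalg.norm(P[0]-P[2]))
def c(p,z): return onz('scene',(np.array(p,float)-[400,0])/2.4+[230,210],z).round(4)
Q=c([(432,78),(478,42)],.110);print('scene runway end',Q)
print('hood far end top scene',c([(720,190),(765,150)],.176+.0),'portal top',c([(555,103),(607,63)],.195))
```

```text
plate NL,NR,FR [[ 0.3957 -0.3314  0.012 ]
 [ 0.5779 -0.3468  0.012 ]
 [ 0.5938 -0.2557  0.012 ]]
rear flange top L, front flange top [[ 0.4549 -0.2726  0.056 ]
 [ 0.5628 -0.2848  0.056 ]]
runway [[ 0.5454 -0.1328  0.11  ]
 [ 0.6513 -0.1174  0.11  ]
 [ 0.5175  0.0556  0.11  ]
 [ 0.6061  0.0711  0.11  ]] 0.10701387760472937 0.19045464026901524
scene runway end [[ 0.6472 -0.1074  0.11  ]
 [ 0.5606 -0.1221  0.11  ]]
hood far end top scene [[0.5409 0.2987 0.176 ]
 [0.4592 0.2906 0.176 ]] portal top [[0.6064 0.0918 0.195 ]
 [0.5154 0.0817 0.195 ]]
```

View pics/wrist0.png

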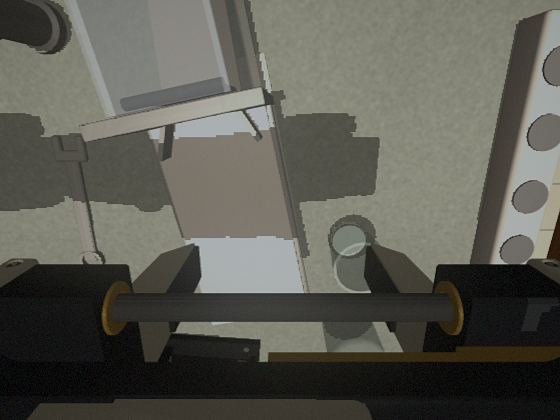

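{"api": "drive_tool", "payload": {"increments": [{"tx": 0.0,"ty": -0.1,"tz": 0.1,"turn": 0.0,"grip": -1},{"tx": -0.1,"ty": -0.25,"tz": 0.2,"turn": -0.1,"grip": -1},{"tx": -0.2,"ty": -0.4,"tz": 0.2,"turn": -0.1,"grip": -1},{"tx": -0.32,"ty": -0.5,"tz": 0.2,"turn": -0.1,"grip": -1},{"tx": -0.32,"ty": -0.6,"tz": 0.2,"turn": -0.1,"grip": -1},{"tx": -0.32,"ty": -0.725,"tz": 0.2,"turn": -0.1,"grip": -1},{"tx": -0.32,"ty": -0.725,"tz": 0.2,"turn": -0.1,"grip": -1}]}}

```text
clock: 0.85
position: [0.4954, -0.2919, 0.3066]
ee_rot: [-2.335, -2.102, 0.001]
force: [1.1, 1.0, 0.5]
width: 0.996
```

The wrist view shows the portal's outer top edge from (85,139) to (271,103) and the runway edges running from (160,150) to (184,238) and from (275,150) to (297,238).

Run:
```python
from h import *
p0=dict(position=np.array([.624488,-.000074,.225947]),ee_rot=np.array([-2.2208,-2.2207,.0019]))
A=onz('wrist',[(85,139),(271,103)],.195,p0);print(A.round(4),A.mean(0),np.linalg.norm(A[0]-A[1]),np.degrees(np.arctan2(*(A[1]-A[0])[[1,0]])))
B=onz('wrist',[(160,145),(184,238),(272,145),(297,238)],.11,p0);print(B.round(4))
for i in(0,2): print(np.degrees(np.arctan2(*(B[i]-B[i+1])[[1,0]])))
print(np.degrees(np.arctan2(*(np.array([-.0279,.1884])[::-1]))))
o=observe();im=get_image('wrist');cv2.imwrite('pics/w1.png',im[:,:,::-1]);print(o['position'],o['ee_rot'],o['joints'])
```

```text
[[0.5087 0.063  0.195 ]
 [0.6187 0.0832 0.195 ]] [0.56366423 0.07314462 0.195     ] 0.11182973019393105 10.406756041948736
[[ 0.5198  0.0492  0.11  ]
 [ 0.5322 -0.0376  0.11  ]
 [ 0.6161  0.0492  0.11  ]
 [ 0.6389 -0.0376  0.11  ]]
98.11136574395242
104.67331153579238
98.42366247834532
[ 0.49535849 -0.29185096  0.30655333] [-2.33451457e+00 -2.10173566e+00  9.74706421e-04] [ 0.31087645  0.29635438  0.1717975   1.5859824  -0.05191893  1.26433156
  0.38617889]
```

View pics/w1.png

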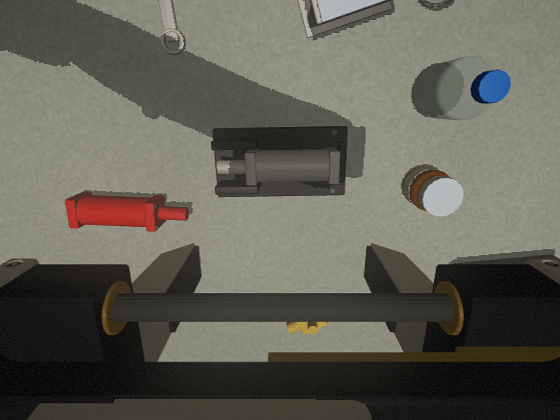

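The wrist view has the cradle at (214,127)–(347,195), with the vessel's flanges spanning x 245–341 and its axis at y≈167, stem to the left.

Run:
```python
from h import *
o=observe();g=cv2.imread('pics/w1.png')
m=(g.max(2)<48).astype(np.uint8);m[:110]=0;m[205:]=0;m[:,:200]=0;m[:,356:]=0
m=cv2.morphologyEx(m,cv2.MORPH_OPEN,np.ones((3,3)))
c=max(cv2.findContours(m,0,2)[0],key=cv2.contourArea);print(cv2.minAreaRect(c))
yaw=lambda a,b:np.degrees(np.arctan2(b[1]-a[1],b[0]-a[0]))
P=onz('wrist',[(214,129),(348,126),(345,194),(215,196)],.012,o);print(P.round(4),P.mean(0),yaw(P[0],P[1]),yaw(P[3],P[2]),np.linalg.norm(P[3]-P[2]),np.linalg.norm(P[1]-P[2]))
F=onz('wrist',[(246,148),(246,186),(341,148),(341,183)],.056,o);print(F.round(4),F.mean(0))
S=onz('wrist',[(217,167),(341,165.5)],.034,o);print(S.round(4),yaw(*S))
big=cv2.resize(g[110:210,195:365],None,fx=4.5,fy=4.5,interpolation=cv2.INTER_CUBIC);cv2.imwrite('pics/c2.png',np.clip(big.astype(int)*2,0,255).astype(np.uint8))
```

```text
((279.0, 154.0), (56.0, 134.0), 90.0)
[[ 0.4025 -0.2428  0.012 ]
 [ 0.5888 -0.2602  0.012 ]
 [ 0.5794 -0.3582  0.012 ]
 [ 0.3863 -0.3392  0.012 ]] [ 0.48922468 -0.30008963  0.012     ] -5.32203899620792 -5.629325795406319 0.19403700760445458 0.09850753430054879
[[ 0.4488 -0.2686  0.056 ]
 [ 0.4412 -0.3185  0.056 ]
 [ 0.57   -0.2826  0.056 ]
 [ 0.5674 -0.3288  0.056 ]] [ 0.50683757 -0.29961724  0.056     ]
[[ 0.4022 -0.2925  0.034 ]
 [ 0.5723 -0.31    0.034 ]] -5.856511139226707
```

View pics/c2.png

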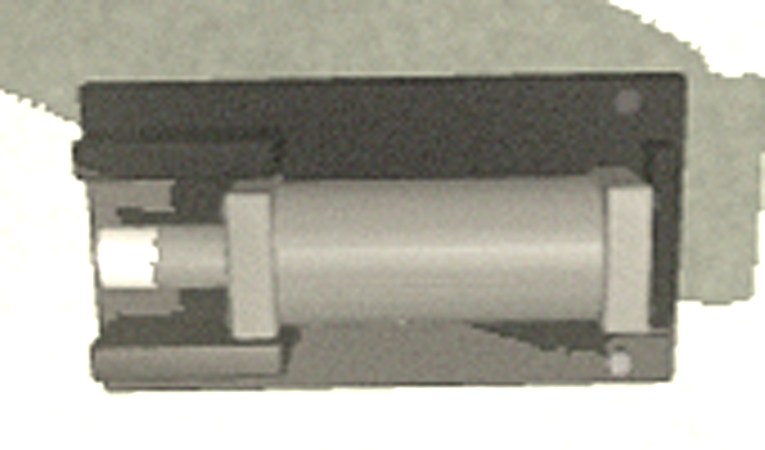

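Run:
```python
from h import *
o=observe()
u=lambda p:np.array(p,float)/4.5+[195-.4,110-.4]
yaw=lambda a,b:np.degrees(np.arctan2(b[1]-a[1],b[0]-a[0]))
P=onz('wrist',u([(82,86),(685,75),(672,380),(105,388)]),.012,o);print('plate',P.mean(0),yaw(P[0],P[1]),yaw(P[3],P[2]),[np.linalg.norm(P[i]-P[i-1]).round(3) for i in range(4)])
F=onz('wrist',u([(251,265),(630,258)]),.056,o);print('fl',F,F.mean(0),yaw(*F),np.linalg.norm(F[0]-F[1]))
```

```text
plate [ 0.4891275  -0.30001765  0.012     ] -5.553190523893921 -5.705414386254182 [np.float64(0.098), np.float64(0.187), np.float64(0.098), np.float64(0.188)]
fl [[ 0.45045281 -0.29568035  0.056     ]
 [ 0.56029882 -0.30622844  0.056     ]] [ 0.50537582 -0.3009544   0.056     ] -5.485075698247845 0.11035129488244065
```

```bash
python3 -c "
import cell;print(cell.grip_point_offset)"
```

```text
0.0188
```

{"api": "drive_tool", "payload": {"increments": [{"tx": 0.025,"ty": -0.023,"tz": -0.1,"turn": -1,"grip": -1},{"tx": 0.025,"ty": -0.023,"tz": -0.3,"turn": -1,"grip": -1},{"tx": 0.025,"ty": -0.023,"tz": -0.3,"turn": -1,"grip": -1},{"tx": 0.025,"ty": -0.023,"tz": -0.3,"turn": -1,"grip": -1},{"tx": 0.025,"ty": -0.023,"tz": -0.3,"turn": -1,"grip": -1},{"tx": 0.025,"ty": -0.023,"tz": -0.3,"turn": -1,"grip": -1},{"tx": 0.025,"ty": -0.023,"tz": -0.3,"turn": -1,"grip": -1},{"tx": 0.025,"ty": -0.023,"tz": -0.3,"turn": -1,"grip": -1}]}}

```text
clock: 1.7
position: [0.5018, -0.3102, 0.1863]
ee_rot: [-3.076, -0.634, 0.011]
force: [0.1, -0.0, 0.3]
width: 1.0
```

{"api": "drive_tool", "payload": {"increments": [{"tz": 0,"turn": -0.49,"grip": -1},{"tz": 0,"turn": -0.49,"grip": -1},{"tz": 0,"turn": -0.49,"grip": -1},{"tz": 0,"turn": -0.49,"grip": -1},{"tz": 0,"turn": -0.49,"grip": -1}]}}

```text
invalid input
```

Run:
```python
from h import *
o=observe();im=get_image('wrist');cv2.imwrite('pics/w2.png',im[:,:,::-1])
M=R.from_rotvec(o['ee_rot']).as_matrix();print(o['position'],np.degrees(np.arctan2(M[1,1],M[0,1])),o['joints'],o['clock'])
v=np.array([.5054,-.301]);a=np.radians(-5.5);ax=np.array([np.cos(a),np.sin(a)])
print(proj('wrist',[[*(v+ax*d),.056] for d in(-62,62,-48,48) for d in[d/1000]],o))
```

```text
[ 0.50175233 -0.31017148  0.18630697] -66.71184229310477 [ 0.17905193  0.42984374  0.39697402  1.73285742 -0.18525933  1.02215854
 -0.52284314] 1.7
[[244.7725493  241.11169854]
 [307.3456643  129.42598408]
 [251.15178352 229.72550926]
 [299.53207065 143.37233772]]
```

View pics/w2.png

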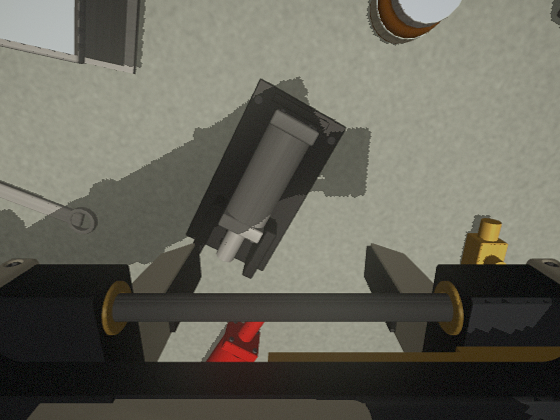

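The wrist view has the vessel running diagonally, with the front flange at about (297,125) and the rear at about (240,230). The arm had probably not settled, so I'll complete the turn and re-measure.

{"api": "drive_tool", "payload": {"increments": [{"tx": 0.01,"ty": 0.023,"tz": 0,"turn": -0.48,"grip": -1},{"tx": 0.01,"ty": 0.023,"tz": 0,"turn": -0.48,"grip": -1},{"tx": 0.01,"ty": 0.023,"tz": 0,"turn": -0.48,"grip": -1},{"tx": 0.01,"ty": 0.023,"tz": 0,"turn": -0.48,"grip": -1},{"tx": 0.01,"ty": 0.023,"tz": 0,"turn": -0.48,"grip": -1},{"tx": 0.01,"ty": 0.023,"tz": 0,"turn": -0.48,"grip": -1},{"tx": 0.01,"ty": 0.023,"tz": 0,"turn": -0.48,"grip": -1}]}}

```text
clock: 2.45
position: [0.5057, -0.301, 0.1864]
ee_rot: [-3.136, 0.139, 0.01]
force: [0.1, 1.1, 0.1]
width: 0.997
```

Run:
```python
from h import *
o=observe();im=get_image('wrist');cv2.imwrite('pics/w3.png',im[:,:,::-1]);o2=observe()
M=R.from_rotvec(o['ee_rot']).as_matrix();print(o['position'],o2['position'],np.degrees(np.arctan2(M[1,1],M[0,1])),M[:,2],o['joints'],o['clock'])
v=np.array([.5054,-.301]);a=np.radians(-5.5);ax=np.array([np.cos(a),np.sin(a)])
print(proj('wrist',[[*(v+ax*d),.056] for d in(-.055,.055)],o))
g=im[:,:,::-1][90:290,190:390]
cv2.imwrite('pics/c3.png',np.clip(cv2.resize(g,None,fx=3,fy=3,interpolation=2).astype(int)*1.7,0,255).astype(np.uint8))
```

```text
[ 0.50570451 -0.30104325  0.18637621] [ 0.50570104 -0.30099959  0.18638156] -95.0773505855196 [-0.00619478  0.00283308 -0.9999768 ] [ 0.08224181  0.44257148  0.51676124  1.74186731 -0.24841449  1.02965736
 -0.97137622] 2.45
[[281.49600365 248.68343861]
 [282.31737149 137.40318737]]
```

View pics/c3.png

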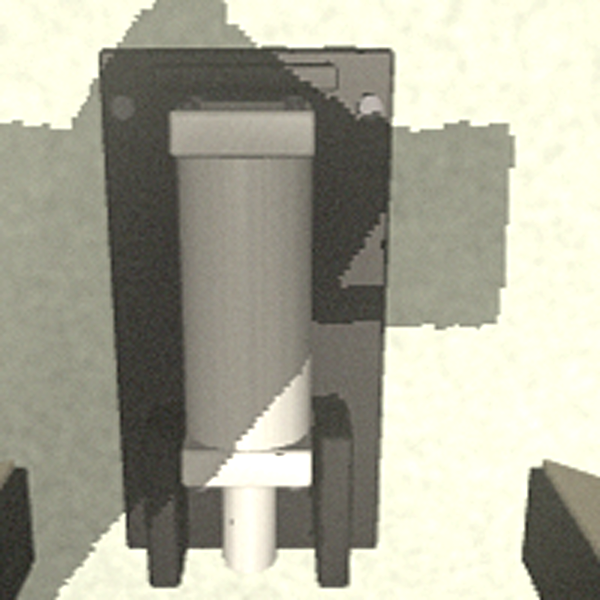

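Run:
```python
from h import *
o=observe()
u=lambda p:np.array(p,float)/3+[190-.3,90-.3]
F=onz('wrist',u([(247,467),(242,133)]),.056,o);print(F,F.mean(0),np.linalg.norm(F[0]-F[1]),np.degrees(np.arctan2(*(F[1]-F[0])[[1,0]])))
P=onz('wrist',u([(102,50),(392,50),(378,547),(128,547)]),.012,o);print(P.round(4),P.mean(0),[np.linalg.norm(P[i]-P[i-1]).round(4) for i in range(4)])
def c(p):return np.array(p,float)/2.4+[230,85]
print(onz('side',c([(144,474),(251,455)]),.04))
print('side proj', (proj('side',np.r_[F,P])-[230,85])*2.4)
```

```text
[[ 0.4551307  -0.28652361  0.056     ]
 [ 0.56403777 -0.2958699   0.056     ]] [ 0.50958424 -0.29119675  0.056     ] 0.10930738075944882 -4.905046336848351
[[ 0.5913 -0.2498  0.012 ]
 [ 0.5827 -0.3465  0.012 ]
 [ 0.3953 -0.3313  0.012 ]
 [ 0.404  -0.2325  0.012 ]] [ 0.49331988 -0.29004823  0.012     ] [np.float64(0.1881), np.float64(0.0971), np.float64(0.188), np.float64(0.0992)]
[[ 0.45674342 -0.28566385  0.04      ]
 [ 0.56685987 -0.29884362  0.04      ]]
side proj [[142.7243361  466.18030169]
 [248.52375258 444.32928343]
 [251.61305757 427.33419557]
 [282.25438108 504.48755559]
 [ 99.54581721 544.99612751]
 [ 80.00131529 461.31853891]]
```

{"api": "drive_tool", "payload": {"increments": [{"tx": 0.01,"ty": 0.025,"tz": -0.1,"turn": 0,"grip": -1},{"tx": 0.01,"ty": 0.025,"tz": -0.2,"turn": 0,"grip": -1},{"tx": 0.01,"ty": 0.025,"tz": -0.3,"turn": 0,"grip": -1},{"tx": 0.01,"ty": 0.025,"tz": -0.38,"turn": 0,"grip": -1},{"tx": 0.01,"ty": 0.025,"tz": -0.42,"turn": 0,"grip": -1},{"tx": 0.01,"ty": 0.025,"tz": -0.42,"turn": 0,"grip": -1},{"tx": 0.01,"ty": 0.025,"tz": -0.42,"turn": 0,"grip": -1}]}}

```text
clock: 3.2
position: [0.5098, -0.2914, 0.0188]
ee_rot: [-3.136, 0.139, 0.01]
force: [0.9, 0.7, 0.7]
width: 0.996
```

{"api": "drive_tool", "payload": {"increments": [{"tx": 0,"ty": 0,"tz": 0,"turn": 0,"grip": 1},{"tx": 0,"ty": 0,"tz": 0,"turn": 0,"grip": 1},{"tx": 0,"ty": 0,"tz": 0,"turn": 0,"grip": 1},{"tx": 0,"ty": 0,"tz": 0,"turn": 0,"grip": 1},{"tx": 0,"ty": 0,"tz": 0,"turn": 0,"grip": 1},{"tx": 0,"ty": 0,"tz": 0,"turn": 0,"grip": 1}], "newtons": 30}}

```text
clock: 3.8
position: [0.5098, -0.2914, 0.0189]
ee_rot: [-3.136, 0.139, 0.01]
force: [0.4, 1.2, -0.7]
width: 0.527
```

{"api": "drive_tool", "payload": {"increments": [{"tx": 0,"ty": 0,"tz": 0,"turn": 0,"grip": 1},{"tx": 0,"ty": 0,"tz": 0,"turn": 0,"grip": 1},{"tx": 0,"ty": 0,"tz": 0,"turn": 0,"grip": 1}]}}

```text
clock: 4.1
position: [0.5099, -0.2911, 0.0188]
ee_rot: [-3.136, 0.139, 0.01]
force: [-0.6, 1.0, 0.5]
width: 0.471
```

{"api": "drive_tool", "payload": {"increments": [{"tx": 0,"ty": 0,"tz": 0.03,"turn": 0,"grip": 1},{"tx": 0,"ty": 0,"tz": 0.07,"turn": 0,"grip": 1},{"tx": 0,"ty": 0,"tz": 0.12,"turn": 0,"grip": 1},{"tx": 0,"ty": 0,"tz": 0.2,"turn": 0,"grip": 1},{"tx": 0,"ty": 0,"tz": 0.3,"turn": 0,"grip": 1},{"tx": 0,"ty": 0,"tz": 0.4,"turn": 0,"grip": 1},{"tx": 0,"ty": 0,"tz": 0.45,"turn": 0,"grip": 1},{"tx": 0,"ty": 0,"tz": 0.45,"turn": 0,"grip": 1}]}}

```text
clock: 4.9
position: [0.5109, -0.2922, 0.2021]
ee_rot: [-3.138, 0.14, 0.002]
force: [0.9, 0.6, -5.8]
width: 0.468
```

{"api": "drive_tool", "payload": {"increments": [{"tx": 0.02,"ty": 0.08,"tz": 0.05,"turn": 0.14,"grip": 1},{"tx": 0.04,"ty": 0.17,"tz": 0.1,"turn": 0.28,"grip": 1},{"tx": 0.06,"ty": 0.26,"tz": 0.1,"turn": 0.42,"grip": 1},{"tx": 0.09,"ty": 0.35,"tz": 0.1,"turn": 0.56,"grip": 1},{"tx": 0.12,"ty": 0.44,"tz": 0.1,"turn": 0.7,"grip": 1},{"tx": 0.15,"ty": 0.52,"tz": 0.1,"turn": 0.84,"grip": 1},{"tx": 0.17,"ty": 0.57,"tz": 0.1,"turn": 0.95,"grip": 1},{"tx": 0.17,"ty": 0.6,"tz": 0.1,"turn": 1,"grip": 1},{"tx": 0.17,"ty": 0.6,"tz": 0.1,"turn": 1,"grip": 1}]}}

```text
clock: 5.8
position: [0.5778, -0.0506, 0.2406]
ee_rot: [-2.785, -1.45, 0.006]
force: [-0.1, -0.3, -6.0]
width: 0.471
```

{"api": "drive_tool", "payload": {"increments": [{"tx": 0,"ty": 0.02,"tz": 0,"turn": 0.14,"grip": 1},{"tx": 0,"ty": 0.04,"tz": 0,"turn": 0.28,"grip": 1},{"tx": 0,"ty": 0.06,"tz": 0,"turn": 0.42,"grip": 1},{"tx": 0,"ty": 0.07,"tz": 0,"turn": 0.56,"grip": 1},{"tx": 0,"ty": 0.08,"tz": 0,"turn": 0.7,"grip": 1},{"tx": 0,"ty": 0.08,"tz": 0,"turn": 0.74,"grip": 1},{"tx": 0,"ty": 0.08,"tz": 0,"turn": 0.74,"grip": 1},{"tx": 0,"ty": 0.08,"tz": 0,"turn": 0.74,"grip": 1},{"tx": 0,"ty": 0.08,"tz": 0,"turn": 0.74,"grip": 1}]}}

```text
clock: 6.7
position: [0.5775, -0.0196, 0.2404]
ee_rot: [-2.035, -2.392, 0.008]
force: [0.9, 0.0, -5.8]
width: 0.473
```

Run:
```python
from h import *
o=observe();im=get_image('wrist');cv2.imwrite('pics/w4.png',im[:,:,::-1]);im2=get_image('side');cv2.imwrite('pics/s4.png',im2[:,:,::-1])
M=R.from_rotvec(o['ee_rot']).as_matrix();print(o['position'],o['dq'].round(3),np.degrees(np.arctan2(M[1,1],M[0,1])),M[:,2],o['joints'],o['clock'])
```

```text
[ 0.57752931 -0.0195959   0.24037898] [-0.006  0.001 -0.005 -0.004  0.001  0.001  0.009] 9.214052383791648 [-0.00367626 -0.00354667 -0.99998695] [-0.11537488  0.34818111  0.07410588  1.67325924 -0.02425999  1.1249827
  0.12567356] 6.7
```

View pics/w4.png

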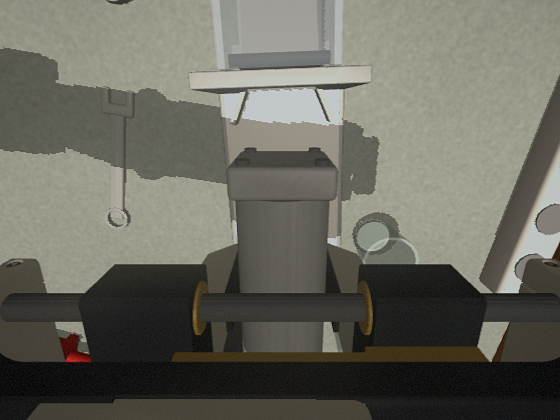

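The wrist view shows the held vessel heading for the portal, with the portal strip from (190,72)–(370,67) down to about y=88/82. The runway's right edge is near x=341 and its left edge near x=228.

Run:
```python
from h import *
g=cv2.imread('pics/w4.png',0).astype(int)
for x in(200,215,350,365): print(x,g[60:100,x].tolist())
for y in(110,130,200,225): print(y,g[y,215:245].tolist(),g[y,330:352].tolist())
```

```text
200 [156, 158, 159, 159, 156, 156, 156, 156, 157, 161, 162, 135, 154, 189, 187, 185, 188, 187, 187, 188, 185, 185, 185, 184, 186, 188, 189, 192, 161, 80, 66, 135, 159, 159, 159, 159, 158, 158, 156, 156]
215 [162, 163, 162, 161, 160, 157, 155, 154, 155, 155, 155, 130, 179, 184, 184, 183, 186, 187, 189, 191, 190, 190, 191, 191, 190, 191, 193, 182, 126, 73, 73, 78, 70, 105, 158, 156, 157, 158, 159, 158]
350 [154, 156, 155, 158, 164, 129, 144, 189, 187, 187, 187, 188, 189, 188, 190, 191, 189, 189, 190, 189, 192, 198, 166, 80, 58, 60, 56, 112, 164, 170, 166, 164, 158, 156, 154, 156, 156, 155, 159, 161]
365 [159, 161, 165, 163, 162, 132, 169, 178, 179, 181, 181, 181, 181, 182, 182, 183, 183, 186, 185, 186, 188, 181, 129, 59, 161, 162, 161, 160, 159, 161, 164, 164, 165, 166, 164, 162, 164, 163, 163, 162]
110 [105, 104, 100, 101, 94, 115, 171, 193, 190, 190, 195, 196, 197, 196, 197, 196, 198, 197, 196, 197, 195, 196, 197, 192, 158, 70, 72, 102, 145, 165] [196, 198, 198, 198, 198, 197, 198, 198, 198, 197, 193, 194, 180, 148, 156, 159, 158, 161, 162, 159, 157, 156]
130 [103, 99, 98, 98, 97, 99, 94, 80, 100, 110, 104, 120, 143, 143, 140, 142, 140, 144, 141, 142, 142, 141, 141, 142, 143, 142, 143, 143, 142, 143] [149, 148, 148, 147, 148, 149, 148, 149, 142, 120, 119, 115, 100, 88, 94, 98, 97, 99, 101, 102, 98, 100]
200 [160, 158, 160, 159, 158, 159, 159, 160, 161, 159, 159, 158, 160, 148, 99, 98, 100, 94, 98, 94, 77, 65, 69, 68, 70, 69, 70, 71, 73, 74] [97, 95, 106, 143, 142, 141, 143, 135, 106, 108, 104, 93, 89, 93, 92, 121, 163, 163, 147, 117, 157, 155]
225 [157, 156, 155, 155, 159, 160, 161, 158, 157, 157, 158, 158, 157, 157, 155, 150, 134, 160, 177, 179, 186, 156, 61, 75, 78, 77, 79, 79, 82, 82] [139, 138, 139, 139, 139, 141, 135, 118, 105, 102, 99, 129, 155, 155, 157, 157, 158, 156, 156, 156, 158, 159]
```

Run:
```python
from h import *
o=observe()
A=onz('wrist',[(190,88.5),(371,82)],.195,o);d=A[1]-A[0];print(A.round(4),A.mean(0),np.linalg.norm(d),np.degrees(np.arctan2(d[1],d[0])))
B=onz('wrist',[(226.5,130),(232,225),(338.5,130),(337,225)],.11,o);print(B.round(4))
for i in(0,2):
    e=B[i]-B[i+1];print(np.degrees(np.arctan2(e[1],e[0])))
m=(B[:2]+B[2:])/2;print('mid',m, 'w',np.linalg.norm(B[:2]-B[2:],axis=1))
for yaw in(99,100,101,102):
    a=np.radians(yaw);X=np.array([np.cos(a),np.sin(a)]);Y=np.array([-X[1],X[0]])
    cr=A.mean(0)[:2]+.01*X
    f=lambda p:((np.array(p)[:2]-cr)@X,(np.array(p)[:2]-cr)@Y)
    print(yaw,cr.round(4),'tcp',np.round(f(o['position']),4),'runway mids',np.round([f(q) for q in m],4),'end side/scene',np.round(f((.598,-.125)),4),np.round(f((.604,-.115)),4))
```

```text
[[0.508  0.0622 0.195 ]
 [0.6152 0.0835 0.195 ]] [0.56163057 0.07285138 0.195     ] 0.10925686304858147 11.2167465121564
[[ 0.5188  0.0324  0.11  ]
 [ 0.534  -0.0572  0.11  ]
 [ 0.6174  0.0486  0.11  ]
 [ 0.6355 -0.0404  0.11  ]]
99.58808318122394
101.52425042810852
mid [[ 0.56808644  0.04050163  0.11      ]
 [ 0.58473493 -0.04883959  0.11      ]] w [0.09987878 0.10294813]
99 [0.5601 0.0827] tcp [-0.1033 -0.0015] runway mids [[-0.043  -0.0013]
 [-0.1338 -0.0038]] end side/scene [-0.2111 -0.005 ] [-0.2022 -0.0125]
100 [0.5599 0.0827] tcp [-1.033e-01  1.000e-04] runway mids [[-0.043  -0.0007]
 [-0.1339 -0.0016]] end side/scene [-0.2112 -0.0015] [-0.2024 -0.0091]
101 [0.5597 0.0827] tcp [-0.1033  0.0018] runway mids [[-0.043  -0.0002]
 [-0.1339  0.0005]] end side/scene [-0.2112  0.0021] [-0.2025 -0.0057]
102 [0.5596 0.0826] tcp [-0.1032  0.0034] runway mids [[-0.043   0.0004]
 [-0.1338  0.0027]] end side/scene [-0.2111  0.0056] [-0.2026 -0.0024]
```

{"api": "drive_tool", "payload": {"increments": [{"tx": 0.003,"ty": 0,"tz": -0.08,"turn": 0.025,"grip": 1},{"tx": 0.003,"ty": 0,"tz": -0.16,"turn": 0.025,"grip": 1},{"tx": 0.003,"ty": 0,"tz": -0.23,"turn": 0.025,"grip": 1},{"tx": 0.003,"ty": 0,"tz": -0.28,"turn": 0.025,"grip": 1},{"tx": 0.003,"ty": 0,"tz": -0.3,"turn": 0.025,"grip": 1},{"tx": 0.003,"ty": 0,"tz": -0.304,"turn": 0.025,"grip": 1},{"tx": 0.003,"ty": 0,"tz": -0.304,"turn": 0.025,"grip": 1},{"tx": 0.003,"ty": 0,"tz": -0.304,"turn": 0.025,"grip": 1}]}}

```text
clock: 7.6
position: [0.5798, -0.019, 0.1201]
ee_rot: [2.002, 2.42, -0.005]
force: [0.6, 0.2, -6.4]
width: 0.47
```

{"api": "drive_tool", "payload": {"increments": [{"tx": 0,"ty": 0,"tz": -0.005,"turn": 0,"grip": 1},{"tx": 0,"ty": 0,"tz": -0.008,"turn": 0,"grip": 1},{"tx": 0,"ty": 0,"tz": -0.008,"turn": 0,"grip": 1}]}}

```text
clock: 7.9
position: [0.5799, -0.019, 0.1171]
ee_rot: [2.002, 2.419, -0.005]
force: [0.5, 0.1, -5.4]
width: 0.469
```

{"api": "drive_tool", "payload": {"increments": [{"tx": 0,"ty": 0,"tz": -0.004,"turn": 0,"grip": 1},{"tx": 0,"ty": 0,"tz": -0.004,"turn": 0,"grip": 1},{"tx": 0,"ty": 0,"tz": -0.004,"turn": 0,"grip": 1}]}}

```text
clock: 8.2
position: [0.5807, -0.019, 0.1168]
ee_rot: [2.001, 2.418, -0.003]
force: [-1.9, 0.3, 5.8]
width: 0.472
```

{"api": "drive_tool", "payload": {"increments": [{"tx": 0,"ty": 0,"tz": 0,"turn": 0,"grip": -0.7},{"tx": 0,"ty": 0,"tz": 0,"turn": 0,"grip": -0.7},{"tx": 0,"ty": 0,"tz": 0,"turn": 0,"grip": -0.7},{"tx": 0,"ty": 0,"tz": 0,"turn": 0,"grip": -0.7},{"tx": 0,"ty": 0,"tz": 0,"turn": 0,"grip": -0.7},{"tx": 0,"ty": 0,"tz": 0,"turn": 0,"grip": -0.7},{"tx": 0,"ty": 0,"tz": 0,"turn": 0,"grip": -0.7}]}}

```text
clock: 8.9
position: [0.5807, -0.019, 0.1167]
ee_rot: [2.001, 2.418, -0.003]
force: [0.5, 0.0, -0.3]
width: 0.847
```

{"api": "drive_tool", "payload": {"increments": [{"tx": 0,"ty": 0,"tz": 0.08,"turn": 0,"grip": -0.7},{"tx": 0,"ty": 0,"tz": 0.18,"turn": 0,"grip": -0.7},{"tx": 0,"ty": 0,"tz": 0.28,"turn": 0,"grip": -0.7},{"tx": 0.02,"ty": -0.1,"tz": 0.3,"turn": 0,"grip": -0.7},{"tx": 0.038,"ty": -0.207,"tz": 0.3,"turn": 0,"grip": -0.7},{"tx": 0.038,"ty": -0.207,"tz": 0.3,"turn": 0,"grip": -0.7},{"tx": 0.038,"ty": -0.207,"tz": 0.3,"turn": 0,"grip": -0.7}]}}

```text
clock: 9.6
position: [0.5956, -0.1032, 0.2365]
ee_rot: [2.004, 2.416, -0.003]
force: [-0.0, 1.1, -0.4]
width: 0.85
```

Run:
```python
from h import *
o=observe();im=get_image('wrist')[:,:,::-1];side=get_image('side')[:,:,::-1]
M=R.from_rotvec(o['ee_rot']).as_matrix();print(o['position'],np.degrees(np.arctan2(M[1,1],M[0,1])),o['clock'])
a=im[20:290,180:390];b=side[80:260,230:390]
a=cv2.resize(a,None,fx=2.15,fy=2.15,interpolation=2);b=cv2.resize(b,None,fx=2.1,fy=2.1,interpolation=2)
q=np.zeros((581,790,3),np.uint8);q[:a.shape[0],:a.shape[1]]=a;q[:b.shape[0],453:453+b.shape[1]]=b
cv2.imwrite('pics/w5.png',im);cv2.imwrite('pics/c5.png',q)
```

```text
[ 0.59563625 -0.10319578  0.23651101] 10.627660468699945 9.6
```

View pics/c5.png

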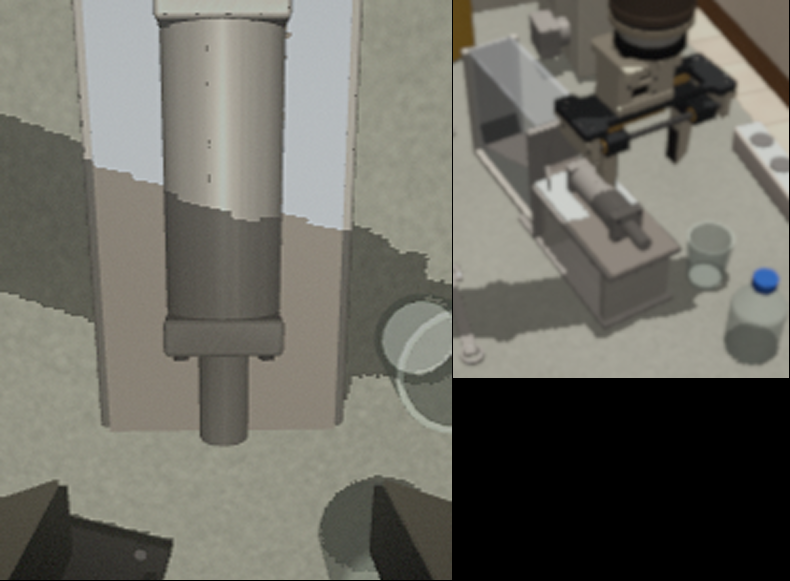

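The crops show the vessel flat and central on the runway, stem trailing at crop (224,400), with the flap shut ahead of it.

Run:
```python
from h import *
o=observe()
u=lambda p:np.array(p,float)/2.15+[179.7,19.7]
S=onz('wrist',u([(224,356),(224,440)]),.142,o);Ax=onz('wrist',u([(224,395),(222,30)]),.142,o)
print(S.round(4),S.mean(0),np.linalg.norm(S[0]-S[1]),np.degrees(np.arctan2(*(Ax[1]-Ax[0])[[1,0]])))
E_=onz('wrist',u([(105,430),(340,424)]),.11,o);print('end',E_.round(4))
a=np.radians(100.7);X=np.array([np.cos(a),np.sin(a)]);Y=np.array([-X[1],X[0]]);cr=np.array([.5598,.0827])
for p in(*S,*Ax,E_.mean(0),o['position']):print(((p[:2]-cr)@X).round(4),((p[:2]-cr)@Y).round(4))
```

```text
[[ 0.5939 -0.0819  0.142 ]
 [ 0.6005 -0.1158  0.142 ]] [ 0.59722267 -0.09883286  0.142     ] 0.03448455308713948 101.24556274667496
end [[ 0.5499 -0.1333  0.11  ]
 [ 0.6524 -0.1108  0.11  ]]
-0.1681 -0.003
-0.2026 -0.0031
-0.1838 -0.0031
-0.0565 -0.0018
-0.2088 -0.0026
-0.1868 -0.0012
```

{"api": "drive_tool", "payload": {"increments": [{"tx": 0.004,"ty": 0.008,"tz": -0.1,"turn": 0,"grip": -0.4},{"tx": 0.004,"ty": 0.008,"tz": -0.2,"turn": 0,"grip": -0.4},{"tx": 0.004,"ty": 0.008,"tz": -0.28,"turn": 0,"grip": -0.4},{"tx": 0.004,"ty": 0.008,"tz": -0.304,"turn": 0,"grip": -0.4},{"tx": 0.004,"ty": 0.008,"tz": -0.304,"turn": 0,"grip": -0.4},{"tx": 0.004,"ty": 0.008,"tz": -0.304,"turn": 0,"grip": -0.4}]}}

```text
clock: 10.3
position: [0.5983, -0.097, 0.1162]
ee_rot: [1.998, 2.42, -0.0]
force: [0.6, 0.3, -0.1]
width: 0.703
```

{"api": "drive_tool", "payload": {"increments": [{"tx": 0,"ty": 0,"tz": 0,"turn": 0,"grip": 1},{"tx": 0,"ty": 0,"tz": 0,"turn": 0,"grip": 1},{"tx": 0,"ty": 0,"tz": 0,"turn": 0,"grip": 1},{"tx": 0,"ty": 0,"tz": 0,"turn": 0,"grip": 1},{"tx": 0,"ty": 0,"tz": 0,"turn": 0,"grip": 1},{"tx": 0,"ty": 0,"tz": 0,"turn": 0,"grip": 1},{"tx": 0,"ty": 0,"tz": 0,"turn": 0,"grip": 1},{"tx": 0,"ty": 0,"tz": 0,"turn": 0,"grip": 1},{"tx": 0,"ty": 0,"tz": 0,"turn": 0,"grip": 1}], "newtons": 20}}

```text
clock: 11.2
position: [0.5982, -0.0971, 0.1162]
ee_rot: [1.999, 2.42, -0.001]
force: [-0.5, -0.4, 1.5]
width: 0.211
```

{"api": "drive_tool", "payload": {"increments": [{"tx": -0.007,"ty": 0.03,"tz": 0,"turn": 0,"grip": 1},{"tx": -0.014,"ty": 0.06,"tz": 0,"turn": 0,"grip": 1},{"tx": -0.021,"ty": 0.095,"tz": 0,"turn": 0,"grip": 1},{"tx": -0.028,"ty": 0.13,"tz": 0,"turn": 0,"grip": 1},{"tx": -0.034,"ty": 0.16,"tz": 0,"turn": 0,"grip": 1},{"tx": -0.034,"ty": 0.16,"tz": 0,"turn": 0,"grip": 1}]}}

```text
clock: 11.8
position: [0.5842, -0.0294, 0.1162]
ee_rot: [1.995, 2.425, 0.001]
force: [0.3, 1.4, -0.3]
width: 0.211
```

{"api": "drive_tool", "payload": {"increments": [{"tx": -0.006,"ty": 0.03,"tz": 0,"turn": 0,"grip": 1},{"tx": -0.013,"ty": 0.06,"tz": 0,"turn": 0,"grip": 1},{"tx": -0.02,"ty": 0.09,"tz": 0,"turn": 0,"grip": 1},{"tx": -0.026,"ty": 0.12,"tz": 0,"turn": 0,"grip": 1},{"tx": -0.031,"ty": 0.143,"tz": 0,"turn": 0,"grip": 1},{"tx": -0.031,"ty": 0.143,"tz": 0,"turn": 0,"grip": 1},{"tx": -0.031,"ty": 0.143,"tz": 0,"turn": 0,"grip": 1},{"tx": -0.031,"ty": 0.143,"tz": 0,"turn": 0,"grip": 1}]}}

```text
clock: 12.6
position: [0.5719, 0.0278, 0.1164]
ee_rot: [1.995, 2.425, 0.001]
force: [-0.5, 2.7, 3.4]
width: 0.209
```

Run:
```python
from h import *
o=observe();im=get_image('wrist')[:,:,::-1];side=get_image('scene')[:,:,::-1]
print(o['position'],o['force'],o['clock'])
a=im[60:420,130:440];b=side[200:340,220:400]
b=cv2.resize(b,None,fx=2.6,fy=2.6,interpolation=2)
q=np.zeros((400,790,3),np.uint8);q[:a.shape[0],:a.shape[1]]=a;q[:b.shape[0],320:320+b.shape[1]]=b[:,:470]
cv2.imwrite('pics/c6.png',q)
```

```text
[0.57189345 0.02783611 0.11635762] [-0.52080497  2.71673136  3.44371639] 12.6
```

View pics/c6.png

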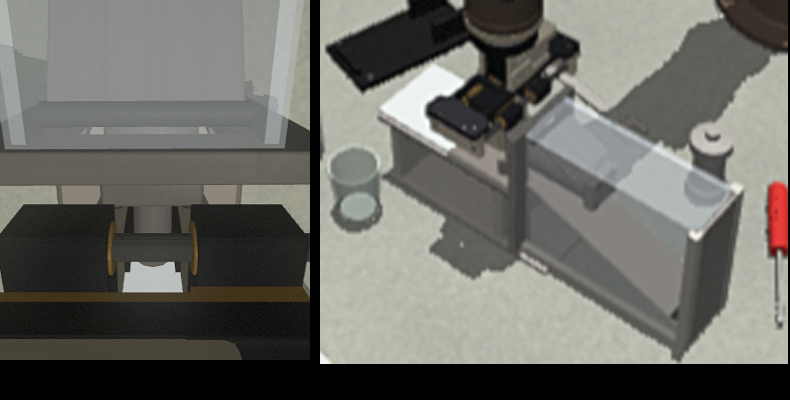

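{"api": "drive_tool", "payload": {"increments": [{"tx": 0,"ty": 0,"tz": 0,"turn": 0,"grip": 0},{"tx": 0,"ty": 0,"tz": 0,"turn": 0,"grip": 0},{"tx": 0,"ty": 0,"tz": 0,"turn": 0,"grip": 0},{"tx": 0,"ty": 0,"tz": 0,"turn": 0,"grip": 0},{"tx": 0,"ty": 0,"tz": 0,"turn": 0,"grip": 0},{"tx": 0,"ty": 0,"tz": 0,"turn": 0,"grip": 0},{"tx": 0,"ty": 0,"tz": 0,"turn": 0,"grip": 0},{"tx": 0,"ty": 0,"tz": 0,"turn": 0,"grip": 0},{"tx": 0,"ty": 0,"tz": 0,"turn": 0,"grip": 0},{"tx": 0,"ty": 0,"tz": 0,"turn": 0,"grip": 0},{"tx": 0,"ty": 0,"tz": 0,"turn": 0,"grip": 0},{"tx": 0,"ty": 0,"tz": 0,"turn": 0,"grip": 0}]}}

```text
clock: 13.9
position: [0.5719, 0.0275, 0.1163]
ee_rot: [1.996, 2.424, 0.001]
force: [0.1, 0.1, -0.2]
width: 0.499
```

{"api": "drive_tool", "payload": {"increments": [{"tx": 0.012,"ty": -0.06,"tz": 0,"turn": 0,"grip": 0},{"tx": 0.024,"ty": -0.12,"tz": 0.04,"turn": 0,"grip": 0},{"tx": 0.04,"ty": -0.2,"tz": 0.12,"turn": 0,"grip": 0},{"tx": 0.04,"ty": -0.25,"tz": 0.22,"turn": 0,"grip": 0},{"tx": 0.04,"ty": -0.3,"tz": 0.32,"turn": 0,"grip": 0},{"tx": 0.04,"ty": -0.3,"tz": 0.35,"turn": 0,"grip": 0},{"tx": 0.04,"ty": -0.3,"tz": 0.35,"turn": 0,"grip": 0}]}}

```text
clock: 14.6
position: [0.589, -0.0929, 0.2584]
ee_rot: [1.995, 2.421, 0.005]
force: [0.0, 0.8, 0.3]
width: 0.499
```

Run:
```python
from h import *
o=observe();w=get_image('wrist')[:,:,::-1];s=get_image('side')[:,:,::-1];b=get_image('scene')[:,:,::-1]
print(o['position'],o['force'],o['clock'])
b=cv2.resize(b[200:340,290:400],None,fx=3.6,fy=3.6,interpolation=2);a=cv2.resize(s[85:225,225:335],None,fx=3.6,fy=3.6,interpolation=2)
cv2.imwrite('pics/c7.png',np.hstack([b,a]));cv2.imwrite('pics/w7.png',w)
a_=np.radians(100.7);X=np.array([np.cos(a_),np.sin(a_),0]);c=np.array([.5598,.0827,0]);al=np.radians(22)
up=np.array([0,0,1])
U=X*np.cos(al)-up*np.sin(al);N=X*np.sin(al)+up*np.cos(al)
V=c+.15*X; # origin beyond crest
V=V+up*(.11-.15*np.tan(al))
P=[V+.062*U+.022*N,V-.062*U+.022*N,V-.104*U+.022*N]
print((proj('scene',P)-[290,200])*3.6,(proj('side',P)-[225,85])*3.6+[396,0])
```

```text
[ 0.58899502 -0.09294443  0.25841807] [0.00113439 0.76821779 0.29142943] 14.6
[[265.97978882 409.98399864]
 [150.97994772 301.48647667]
 [112.87376526 265.53489336]] [[495.11149127 193.33690284]
 [548.3661575  217.74000113]
 [568.5366712  226.98281614]]
```

View pics/c7.png

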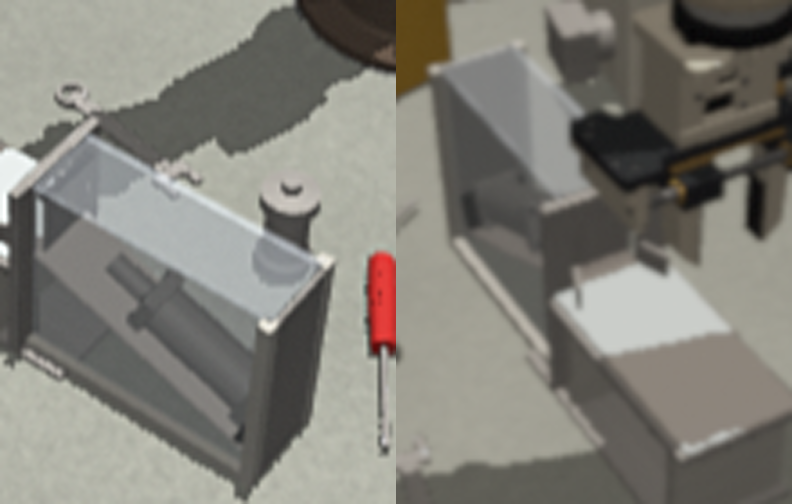

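The vessel is at the foot: its stem end is at (120,265), against a predicted (113,266). The dark flap panel hangs vertically at the portal and the gripper is clear.

{"api": "drive_tool", "payload": {"increments": [{"tx": 0,"ty": 0,"tz": 0,"turn": 0,"grip": 0},{"tx": 0,"ty": 0,"tz": 0,"turn": 0,"grip": 0},{"tx": 0,"ty": 0,"tz": 0,"turn": 0,"grip": 0},{"tx": 0,"ty": 0,"tz": 0,"turn": 0,"grip": 0},{"tx": 0,"ty": 0,"tz": 0,"turn": 0,"grip": 0},{"tx": 0,"ty": 0,"tz": 0,"turn": 0,"grip": 0},{"tx": 0,"ty": 0,"tz": 0,"turn": 0,"grip": 0},{"tx": 0,"ty": 0,"tz": 0,"turn": 0,"grip": 0}]}}

```text
clock: 15.55
position: [0.5871, -0.0912, 0.2546]
ee_rot: [-1.994, -2.426, 0.0]
force: [0.4, -1.0, -0.1]
width: 0.498
```

```bash
python3 -c "
from cell import *
print(sign_off())"
```

```text
the job is handed in; nothing more can be done
None
```

I put the vessel away and handed the job in at about 15.6 s of the 46 s allowed; sign-off gives no verdict, so the result is not confirmed.

- **What I did:** I lifted the vessel out of its cradle by the body and laid it flat on the runway. It lay about 100 mm before the crest and about 3 mm off the middle line. I let go of it there, took it again by the stem, and pushed it through the flap until its origin was about 28 mm past the crest. Once released, it slid down the chute.
- **Last checks:** In the last scene image the vessel lies at the foot of the chute, with its stem end within about 2 px of where the geometry puts it. The flap looks shut and the gripper is clear, with no contact force. I judged the flap by eye rather than measuring its angle, and I did not separately measure the bystanders, but no contact showed up on the way.
- **One disagreement:** My first wrist measurement of the vessel was about 10 mm off, probably because the arm was still moving. The repeat from a settled pose matched the side camera, and I used that one.

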